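Hang the pail on the drip stand by its bail

ROBOT

A 6-joint arm with a two-finger parallel gripper is mounted at the origin on the work surface. World frame = base frame: x ahead of the robot, y to its left, z up, the work surface at z = 0. Lengths are in m, angles in rad, forces in N, time in s.
With the tool pointing down it reaches from about 0.35 to 0.725 m from the base axis. Payload 6 kg.
Tool frame: the origin (TCP) lies midway between the tips of the shut fingers; the grasp point (between the pads) lies 19 mm behind it; z points along the fingers, y is the direction in which the jaws open and shut (so a half turn about z gives the same grasp; the last joint's range is limited). The gripper opens to 85 mm and grips with 20 to 120 N. Pads are 22 mm wide; open, the fingers measure 114 mm over their backs; the gripper's body (76 mm by 85 mm) begins 54 mm behind the grasp point. The pads swing forward as they close: fully open they stand 13 mm farther back than shut.
Start: joints at [0.334, 0.04, 0.085, 0, -1.615, -0.334], TCP at [0.6, 0, 0.231] pointing down, gripper open.
Joint ranges: [-2.56, 2.56], [-1.29, 2.01], [-1.08, 1.49], [-3.29, 1.98], [-2.81, -0.18], [-2.99, 2.99]. Speed limits (rad/s): [2.57, 2.57, 3.01, 3.14, 3.14, 3.14].

INTERFACE

Orientations are given as a rotation vector (axis times angle).
In Python, from cell import env gives the robot as it stands. The module is installed in compiled form; this text tells all that it offers.
- The arm moves only by the tool jog_arm, never from a script. Its argument "steps" is a list of rows, each an object with "xyz": the shift along the tool's x, y, z in cm, a list of three; "turn": the turn, a rotation vector about the tool's x, y, z in rad, a list of three; "jaw": the finger opening in cm, from 0 to 8.54. A call has 1 to 12 rows; each row shifts and turns the pose as measured when the row begins, along the tool's axes as they then stand; what a row does not reach is not made up. A row lasts 1/8 s, in which the tool goes at most 62.5 mm and 10.7 degrees, less where a joint would pass 70% of its speed; a pose out of reach is approached as far as the arm can. A call with a gripper value outside its range is refused whole. The fingers move at their own pace and stop on an object; "grip_force" is the grip in N (left out, the last holds). Time passes only in rows, so rows that do not move let the fingers close. It gives the time, the measured TCP pose, the force and the opening at its end, in the units of the state.
- env.get_obs(): the state, without advancing time (a new reading comes with each control period).
- env.snapshot(name): name is "scene" or "side" or "wrist"; returns a dict with "color" (400x640x3 uint8, blue, green, red), "depth" (400x640 float32, m along the optical axis (not along the pixel's ray), 0 where there is no reading), "fx", "fy", "cx", "cy" (pixels), "R" (3x3) and "t" (3): a world point X has camera coordinates R X + t. Camera axes: x right, y down, z forward; pixel columns grow to the right and rows downward; lengths in m; the calibration is good to about 2 mm. A picture is of the moment at which its call begins.
- env.close_job(): hands the job in, once; it reports no verdict.
The state is a dict: "time": time; "joint_positions": joint angles; "dq": joint speeds; "tau": joint torques, N m; "position": TCP position; "orientation": TCP orientation; "ft_force": force on the tool from outside, world axes, zero at the start; "torque": the same for the moment, N m; "opening": finger opening in m.
Only numpy, scipy, OpenCV 4.12 (cv2) and the standard library are available. Lean on these libraries where they do the work, as an engineer would, in place of code of your own. Each camera call takes 0.05 s, during which the arm holds its last target. There are 200 camera calls.

TASK

The rinsed steel pail stands on the bench with its wire bail folded down. With the pail still standing on the bench, raise the bail upright; then lift the pail by the bail and hang it on the drip stand so that the bail rests across both blue prongs, behind their upturned tips, with the red sleeve between the prongs; let go and leave the pail hanging still. Do not disturb the juice bottle, the jar or the label roll.

Things in the scene. Friction and masses are not known exactly. Their poses are not given: they have to be found in the camera images.
- pail: Open loose steel pail, 100 mm across the rim, 86 mm across the foot, 100 mm tall, about 0.3 to 0.5 kg. Origin at the centre of its underside; z up its axis. The bail turns on two ears about an axis along the pail's y, through the pail's centre line 88 mm above the underside. The folded bail lies on the pail's -x side.
- bail (a joint): Angle of the wire bail. 0 = folded down on its stops on the pail's -x side, sloping 0.30 rad above level; 1.27 = upright; 2.54 = folded to the +x side. Starts between 0 and 0.3. The hinge is lightly stiff (0.016 N m): the bail stays where it is left, and well under 1 N moves it.
- bail_grip (a point): Middle of the bail's cross wire, 78 mm from the hinge axis (upright: 166 mm above the pail's underside, 66 mm above its rim). 5 mm round steel wire; straight cross part 94 mm long along the pail's y, with a red sleeve 34 mm long, 10 mm thick in its middle. The bail's legs are 116 mm apart. The point's y axis runs along the wire.
- stand: Fixed drip stand. Origin on the bench below the hanging place. Grey base with a steel drip tray (rim 32 mm high), from 85 mm in front (-x) to 130 mm behind (+x), 170 mm wide. One post, 18 mm thick, 105 mm behind the origin, carries a crossbar with two blue prongs that run towards -x. Nothing of it rises above 252 mm.
- hang (a point): Hanging place: where the middle of the cross wire lies when the pail hangs, 235 mm above the bench, midway between the prongs. Stand's axes: wire along y, prong tips to -x, z up. Prongs: 8 mm round, at y = -32 and +32 mm, nearly level from the crossbar, dipping here into a V-shaped low place that the wire nests in (upper face 231, underside 223 mm above the bench at its lowest).
- prong_tips (a point): Point midway between the two upturned prong tips, 24 mm in front (-x) of the hanging place, 247 mm above the bench; the tips are 4 mm in radius, so their tops are at 251 mm. The bail comes over them from the -x side, prongs passing between cross wire and pail rim, and is then lowered at the hanging place. Stand's axes.
- bottle: Full juice bottle, dark red, white cap, paper label, 80 mm across, 190 mm tall, standing; origin at the centre of its underside. To be left alone.
- jar: Full jar, dark red, white cap, 80 mm across, 110 mm tall, standing; origin at the centre of its underside. To be left alone.
- label_roll: Roll of blank paper labels lying flat, 90 mm across, 55 mm tall; origin at the centre of its underside. To be left alone.
Mind the look-alikes: they are no part of the job. What is shaped like the pail but green is not meant.

How it is judged:
By the outcome, as a careful person would: the job done as asked, in the order asked, and still so for the second after the job is handed in, with the robot touching nothing.
It also fails if it takes over 61 s, if anything falls off the work surface, if the arm or the gripper's body presses on something with over 40 N, if the wrist force passes 120 N, or if a joint passes its speed limit or range.

## Working session

There is one attempt and no reset: what is moved stays moved. The work goes in short steps, Python scripts to look and compute and a tool call to move; the robot and the scene stay as the last step left them, time stands still between calls to the robot, and variables do not carry over. Pictures are saved under pics/ and viewed, about 8 in all and at most 12, crops included, and the job is handed in when it is done.

Besides the shell and the picture viewer there is one more tool, called after "Request:" by a JSON object that holds its "api" and its "payload", one argument or row to a line. jog_arm: Moves the arm, as the interface text tells. Its arguments: {"type":"object","properties":{"steps":{"type":"array"},"grip_force":{"type":"number"}},"required":["steps"]}

```bash
mkdir -p pics
cat > h.py <<'E'
import numpy as np, cv2
from cell import env
def snap(n):
    s=env.snapshot(n); s['R']=np.array(s['R']); s['t']=np.array(s['t']); return s
def ray(s,u,v):
    d=s['R'].T@np.array([(u-s['cx'])/s['fx'],(v-s['cy'])/s['fy'],1.0]); return -s['R'].T@s['t'],d
def plane(s,u,v,z):
    c,d=ray(s,u,v); return c+d*(z-c[2])/d[2]
def cloud(s):
    v,u=np.mgrid[0:400,0:640]; d=s['depth']
    P=np.stack([(u-s['cx'])/s['fx']*d,(v-s['cy'])/s['fy']*d,d],-1)
    return (P-s['t'])@s['R']
def proj(s,X):
    p=s['R']@np.array(X)+s['t']; return p[0]/p[2]*s['fx']+s['cx'],p[1]/p[2]*s['fy']+s['cy']
E
python3 - <<'E'
from h import *
print(env.get_obs())
ims=[]
for n in ['scene','side']:
    s=snap(n); cv2.imwrite(f'pics/{n}0.png',s['color']); np.savez(f'{n}0.npz',**s); print(n,ray(s,320,200),s['fx'])
E
```

```text
{'time': 0.0, 'joint_positions': array([ 3.33671349e-01,  4.07819511e-02,  8.37717361e-02, -4.73319317e-04,
       -1.61547583e+00, -3.33711516e-01]), 'dq': array([-0.00101498, -0.00103486, -0.00268135,  0.00073005,  0.00093757,
        0.00086715]), 'tau': array([-7.27207535e-04, -3.68200672e+01,  3.47413230e+01,  6.93227157e+00,
       -5.48646509e-03, -9.47124363e-06]), 'position': array([5.99664747e-01, 6.63158223e-05, 2.30272375e-01]), 'orientation': array([ 2.22049050e+00, -2.22053363e+00, -1.82607891e-03]), 'ft_force': array([-0.58978936,  0.79142598, -0.02697785]), 'torque': array([0.01478676, 0.01669177, 0.00543372]), 'opening': 0.08545738434357229}
scene (array([1.36910362, 0.50859831, 0.79731892]), array([-0.70017919, -0.38250942, -0.60290678])) 422.0576869745993
side (array([-0.09687176,  0.87219319,  1.00950422]), array([ 0.55397553, -0.57217255, -0.60532989])) 500.73280272670456
```

View pics/scene0.png

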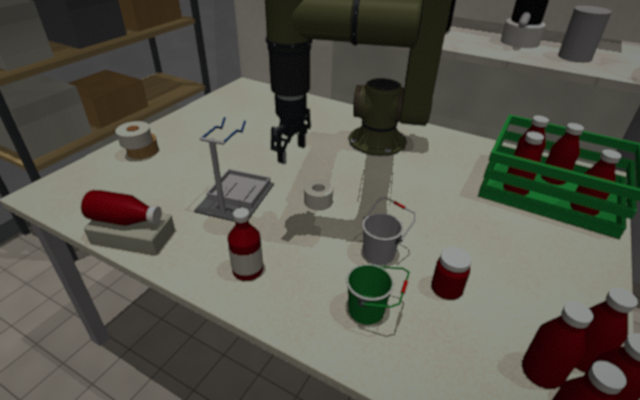

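View pics/side0.png

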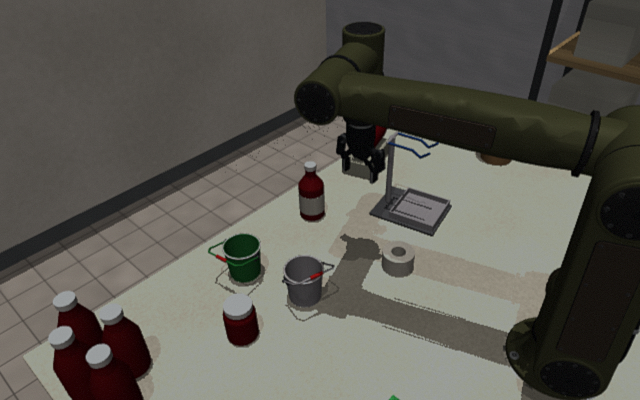

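The scene view shows the steel pail at about (382,238) with its red sleeve at (400,204). The stand has blue prongs at (222,130), the roll is at (319,195), the bottle at (246,245) and the jar at (451,273). The green pail at (370,292) is the look-alike. In the side view the pail is at (304,280), its sleeve at (315,275), and the prongs at (415,145).

Run:
```python
from h import *
S={n:dict(np.load(f'{n}0.npz')) for n in ['scene','side']}
roi={'scene':dict(sl=(385,195,420,215),bl=(195,110,250,150)),'side':dict(sl=(295,262,335,285),bl=(380,125,445,165))}
pts={}
for n,s in S.items():
    C=cloud(s); hsv=cv2.cvtColor(s['color'],cv2.COLOR_BGR2HSV); H,Sa,V=[hsv[...,i].astype(int) for i in range(3)]
    red=((H<8)|(H>172))&(Sa>150)&(V>80); blue=(abs(H-108)<14)&(Sa>100)&(V>50)
    def r(m,b): 
        k=np.zeros_like(m);k[b[1]:b[3],b[0]:b[2]]=m[b[1]:b[3],b[0]:b[2]];return k
    m=r(red,roi[n]['sl']); v,u=np.nonzero(m); print(n,'sleeve px',u.mean(),v.mean(),len(u))
    pts[n]=(u.mean(),v.mean())
    P=C[m&(s['depth']>0)]; print(' depth med',np.median(P,0),'ends px',(u[u.argmin()],v[u.argmin()]),(u.max(),v[u.argmax()]))
    c=P-P.mean(0); print(' dir',np.linalg.svd(c)[2][0])
    m=r(blue,roi[n]['bl']); P=C[m&(s['depth']>0)]; P=P[(P[:,2]>.2)&(P[:,2]<.27)]
    print(' blue n',m.sum(),len(P),P.min(0),P.max(0),np.median(P,0))
    np.save(f'{n}_blue.npy',P)
    # pail rim
    for nm,zt,ctr,rad in [('pail',.1,{'scene':(382,232),'side':(304,270)}[n],.085)]:
        q=plane(s,*ctr,zt); d=np.linalg.norm(C[...,:2]-q[:2],axis=-1)
        k=(d<rad)&(C[...,2]>.094)&(C[...,2]<.104)&(s['depth']>0)&(Sa<90)
        X=C[k][:,:2]; A=np.c_[2*X,np.ones(len(X))]
        for _ in range(4):
            sol=np.linalg.lstsq(A,(X**2).sum(1),rcond=None)[0]; R=np.sqrt(sol[2]+sol[:2]@sol[:2]); res=abs(np.linalg.norm(X-sol[:2],axis=1)-R)
            g=res<max(.003,np.percentile(res,85)); X=X[g];A=A[g]
        print(' pail',q,len(X),sol[:2],R,res.max())
    # others: top caps
    for nm,px,zt,lo in [('bottle',{'scene':(241,213),'side':(310,166)}[n],.19,.18),('jar',{'scene':(456,256),'side':(238,303)}[n],.11,.1),('roll',{'scene':(319,187),'side':(398,252)}[n],.055,.048)]:
        q=plane(s,*px,zt); d=np.linalg.norm(C[...,:2]-q[:2],axis=-1); k=(d<.07)&(C[...,2]>lo)&(C[...,2]<zt+.01)&(s['depth']>0); X=C[k]
        print(' ',nm,q[:2],len(X),(X.min(0)+X.max(0))/2, X.max(0)-X.min(0))
c1,d1=ray(S['scene'],*pts['scene']);c2,d2=ray(S['side'],*pts['side'])
t=np.linalg.lstsq(np.c_[d1,-d2],c2-c1,rcond=None)[0]; print('sleeve tri',c1+d1*t[0],c2+d2*t[1])
# stand post & tray
s=S['scene'];C=cloud(s);
for lo,hi in [(.06,.2),(.022,.036)]:
    q=np.median(np.load('scene_blue.npy'),0); d=np.linalg.norm(C[...,:2]-q[:2],axis=-1); k=(d<.2)&(C[...,2]>lo)&(C[...,2]<hi)&(s['depth']>0); k[:,262 if lo<.05 else 230:]=False; k[:130]=False;k[210:]=False
    X=C[k]; print('stand',lo,len(X),np.median(X,0),X.min(0),X.max(0)); 
    if len(X)>3: print(cv2.minAreaRect(X[:,:2].astype(np.float32)*1000))
big=[cv2.resize(S['scene']['color'][95:225,180:280],None,fx=4,fy=4),cv2.resize(S['side']['color'][115:245,360:460],None,fx=4,fy=4)]
cv2.imwrite('pics/stand.png',np.hstack(big))
```

```text
scene sleeve px 399.25 204.75 16
 depth med [0.51324715 0.27475007 0.13486219] ends px (np.int64(395), np.int64(202)) (np.int64(403), np.int64(206))
 dir [0.34735417 0.93462338 0.07631656]
 blue n 43 43 [ 0.52390067 -0.26866285  0.23274094] [ 0.64346159 -0.1798949   0.25082762] [ 0.58388419 -0.20454076  0.24696205]
 pail [0.59499388 0.26464732 0.1       ] 245 [0.57326489 0.25711836] 0.04932390079501114 0.002984707738205597
  bottle [ 0.79937816 -0.00710845] 169 [ 0.79947678 -0.00769187  0.18644856] [0.03520465 0.03521728 0.01287597]
  jar [0.59599154 0.44917134] 596 [0.60010826 0.44996155 0.10743513] [0.07137664 0.06852724 0.0148548 ]
  roll [0.45153656 0.00276707] 387 [0.45536774 0.003235   0.05413785] [0.09140348 0.09013292 0.01198417]
side sleeve px 314.969696969697 275.1818181818182 33
 depth med [0.50810718 0.27051132 0.1323499 ] ends px (np.int64(310), np.int64(276)) (np.int64(320), np.int64(273))
 dir [-0.51853627  0.50113509  0.6928086 ]
 blue n 136 134 [ 0.51676585 -0.27431318  0.22554781] [ 0.65383896 -0.18361678  0.25344923] [ 0.59233294 -0.20948338  0.24499165]
 pail [0.5
[... 269 characters left out ...]
.10693674] [0.07069267 0.06879846 0.01386867]
  roll [0.4524268  0.00146463] 499 [ 0.45321982 -0.00177777  0.05345803] [0.0899001  0.09013049 0.01081581]
sleeve tri [0.50922732 0.2729166  0.13256593] [0.5090583  0.27190129 0.13314454]
stand 0.06 276 [ 0.65673193 -0.20684415  0.13330834] [ 0.64331524 -0.21925277  0.06162286] [ 0.66263682 -0.20075249  0.1997463 ]
((655.2824096679688, -207.43185424804688), (16.024755477905273, 17.97135353088379), 48.91944885253906)
stand 0.022 370 [ 0.58334222 -0.23482378  0.02867145] [ 0.46260921 -0.32297297  0.02202501] [ 0.66101925 -0.14679668  0.03530863]
((564.7886962890625, -228.99838256835938), (195.54087829589844, 152.4415283203125), 11.807779312133789)
```

View pics/stand.png

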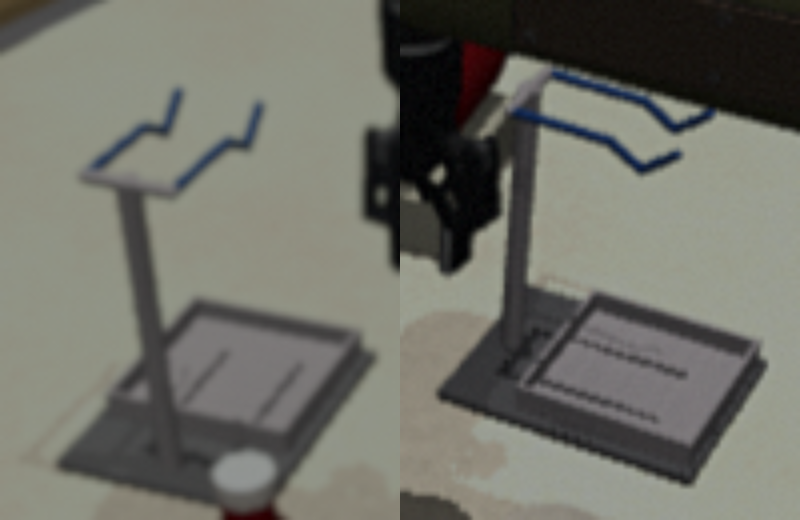

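The stand's prongs point roughly toward the robot. In the scene view the tips are at (225,117.5) and (245,121) and the V lows at (222,128) and (242,132). In the side view the tips are at (438,142.5) and (430,153) and the lows at (429,147.5) and (420,157.5). Next I triangulate these.

```bash
cat >> h.py <<'E'
def tri(s1,p1,s2,p2):
    c1,d1=ray(s1,*p1);c2,d2=ray(s2,*p2)
    t=np.linalg.lstsq(np.c_[d1,-d2],c2-c1,rcond=None)[0]; a=c1+d1*t[0];b=c2+d2*t[1]; return (a+b)/2,np.linalg.norm(a-b)
E
python3 - <<'E'
from h import *
S={n:dict(np.load(f'{n}0.npz')) for n in ['scene','side']}
K={'tip-':((225,117.5),(438,142.5)),'tip+':((245,120.75),(430,153.25)),'V-':((221.75,128),(429,147.5)),'V+':((242,132),(420.25,157.5)),'st-':((204.25,136.5),(398,133.5)),'st+':((225,141.75),(389,143))}
Q={}
for k,(a,b) in K.items():
    Q[k],e=tri(S['scene'],a,S['side'],b); print(k,Q[k].round(4),round(e,4))
for a,b in [('tip-','st-'),('tip+','st+'),]:
    d=Q[b]-Q[a]; print('yaw prong',np.arctan2(d[1],d[0]))
for k in ['tip','V','st']: d=Q[k+'+']-Q[k+'-']; print('yaw',k,np.arctan2(-d[0],d[1]),np.linalg.norm(d),(Q[k+'+']+Q[k+'-'])/2)
# depth of blue points in a candidate stand frame, both views
for n in S:
    P=np.load(f'{n}_blue.npy'); 
    for yaw in [.2]:
        R=np.array([[np.cos(yaw),np.sin(yaw)],[-np.sin(yaw),np.cos(yaw)]]); q=(P[:,:2])@R.T; c=np.median(q[:,1]); 
        for sgn in (-1,1):
            w=q[sgn*(q[:,1]-(q[:,1].min()+q[:,1].max())/2)>0]; f=np.polyfit(w[:,0],w[:,1],1); print(n,sgn,len(w),'resid slope',f[0],'y',w[:,1].mean(), 'x',w[:,0].min(),w[:,0].max())
# tray rect
C=cloud(S['side']);k=(C[...,2]>.006)&(C[...,2]<.04)&(abs(C[...,0]-.565)<.18)&(abs(C[...,1]+.22)<.15); X=C[k]; print('base side',cv2.minAreaRect(X[:,:2].astype(np.float32)*1000))
E
```

```text
tip- [ 0.5274 -0.2714  0.2489] 0.0048
tip+ [ 0.5136 -0.2096  0.2481] 0.0031
V- [ 0.5512 -0.2662  0.2261] 0.0026
V+ [ 0.5395 -0.203   0.2261] 0.0037
st- [ 0.6471 -0.2413  0.2493] 0.0008
st+ [ 0.636  -0.1813  0.2468] 0.0029
yaw prong 0.24622067196822922
yaw prong 0.22749873633076506
yaw tip 0.21912000915724358 0.06330103979267343 [ 0.52048051 -0.24049816  0.24848467]
yaw V 0.18409492683564108 0.0643087085535001 [ 0.54534796 -0.23461569  0.22610164]
yaw st 0.1829329412397211 0.061096742332373354 [ 0.64150893 -0.21129344  0.24805846]
scene -1 21 resid slope 0.0001929657573936403 y -0.36868369626219577 x 0.4697945106271725 0.5818729895415219
scene 1 22 resid slope -0.004138759758662435 y -0.3044029197891632 x 0.4728215653218871 0.5872791277972573
side -1 64 resid slope 0.014062098851365818 y -0.37242781226140304 x 0.4646537412700827 0.5908464502595596
side 1 70 resid slope -0.015537439456992196 y -0.3089760304728886 x 0.46466083932420515 0.5934061591235634
base side ((542.2018432617188, -213.0264892578125), (355.7536315917969, 215.1689910888672), 10.221969604492188)
```

Request:
{"api": "jog_arm", "payload": {
  "steps": [
    {"xyz":[-5,0,0],"turn":[0,0,0.13],"jaw":3.5},
    {"xyz":[-5,0,0],"turn":[0,0,0.13],"jaw":3.5},
    {"xyz":[-5,2,0],"turn":[0,0,0],"jaw":3.5}
  ]
}}

```text
time: 0.48
position: [0.6004, 0.1535, 0.2289]
orientation: [1.894, -2.502, -0.002]
ft_force: [0.3, 0.5, -0.6]
opening: 0.0354
```

Request:
{"api": "jog_arm", "payload": {
  "steps": [
    {"xyz":[-3,4,0],"turn":[0,0,0],"jaw":3.5},
    {"xyz":[-3,4,0],"turn":[0,0,0],"jaw":3.5},
    {"xyz":[-3,4,0],"turn":[0,0,0],"jaw":3.5},
    {"xyz":[0,0,0],"turn":[0,0,0],"jaw":3.5},
    {"xyz":[0,0,0],"turn":[0,0,0],"jaw":3.5}
  ]
}}

```text
time: 1.1
position: [0.5045, 0.2794, 0.2249]
orientation: [1.895, -2.493, -0.004]
ft_force: [-0.5, 0.0, -0.2]
opening: 0.0351
```

```bash
cat > look.py <<'E'
from h import *
# red sleeve near a guess, in all views; tri over scene+side
g=np.array([.509,.272,.133])
o=env.get_obs(); print(o['position'].round(4),o['orientation'].round(3),o['opening'])
for n in ['scene','side','wrist']:
    s=snap(n); np.savez(f'{n}1.npz',**s); cv2.imwrite(f'pics/{n}1.png',s['color'])
    hsv=cv2.cvtColor(s['color'],cv2.COLOR_BGR2HSV).astype(int); m=((hsv[...,0]<8)|(hsv[...,0]>172))&(hsv[...,1]>130)&(hsv[...,2]>60)
    C=cloud(s); m&=(np.linalg.norm(C-g,axis=-1)<.05)&(s['depth']>0)
    v,u=np.nonzero(m)
    if len(u)<5: print(n,'none'); continue
    P=C[m]; q=plane(s,u.mean(),v.mean(),.133); d=np.linalg.svd(P-P.mean(0))[2][0]
    print(n,len(u),u.mean(),v.mean(),'plane',q.round(4),'depth',np.median(P,0).round(4),'dir',d.round(3))
E
python3 look.py
```

```text
[0.5045 0.2794 0.2249] [ 1.895 -2.493 -0.004] 0.03512359276157154
scene 16 398.875 204.5 plane [0.5093 0.2718 0.133 ] depth [0.5125 0.2724 0.1348] dir [0.259 0.966 0.003]
side 41 316.0243902439024 275.0243902439024 plane [0.5076 0.2697 0.133 ] depth [0.5077 0.2703 0.1338] dir [0.29  0.957 0.009]
wrist 390 307.84615384615387 186.13076923076923 plane [0.5095 0.2697 0.133 ] depth [0.5093 0.2687 0.1356] dir [ 0.263  0.965 -0.001]
```

View pics/wrist1.png

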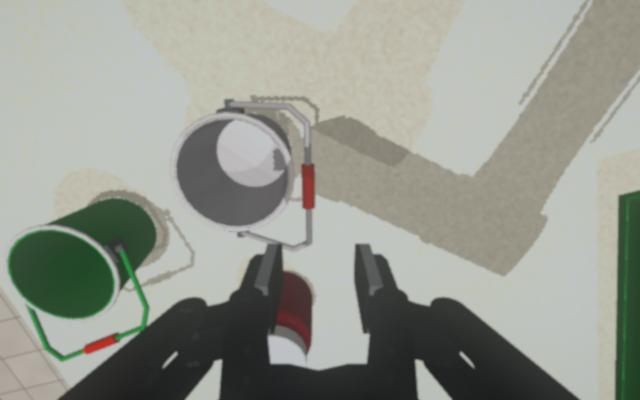

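The wrist view shows the sleeve at (308,186), right of the pail rim and parallel to the pads. All views agree on about (0.509, 0.270, 0.133). Next I straddle the wire with the tips staying above the rim.

Request:
{"api": "jog_arm", "payload": {
  "steps": [
    {"xyz":[0.8,-0.7,2],"turn":[0,0,0],"jaw":3.5},
    {"xyz":[0,0,3],"turn":[0,0,0],"jaw":3.5},
    {"xyz":[0,0,3],"turn":[0,0,0],"jaw":3.5},
    {"xyz":[0,0,2],"turn":[0,0,0],"jaw":3.5},
    {"xyz":[0,0,0.9],"turn":[0,0,0],"jaw":3.5},
    {"xyz":[0,0,0],"turn":[0,0,0],"jaw":3.5}
  ]
}}

```text
time: 2.0
position: [0.5127, 0.2633, 0.1134]
orientation: [1.882, -2.504, -0.003]
ft_force: [-0.6, -0.4, 0.6]
opening: 0.035
```

```bash
python3 look.py; python3 -c "
import cv2,numpy as np
a=cv2.imread('pics/side1.png')[210:320,240:380];b=cv2.imread('pics/scene1.png')[170:270,340:450]
cv2.imwrite('pics/c1.png',np.hstack([cv2.resize(a,(400,314)),cv2.resize(b,(400,314))]))"
```

```text
[0.5127 0.2633 0.1134] [ 1.882 -2.504 -0.003] 0.035048939836131644
scene 18 400.44444444444446 204.94444444444446 plane [0.509 0.276 0.133] depth [0.5122 0.2768 0.1357] dir [0.316 0.949 0.023]
side 18 312.44444444444446 276.6111111111111 plane [0.5104 0.2793 0.133 ] depth [0.5096 0.2807 0.1346] dir [-0.136 -0.99   0.04 ]
wrist 1175 329.07659574468084 288.45531914893616 plane [0.5096 0.2701 0.133 ] depth [0.5093 0.2683 0.1356] dir [0.258 0.966 0.004]
```

View pics/c1.png

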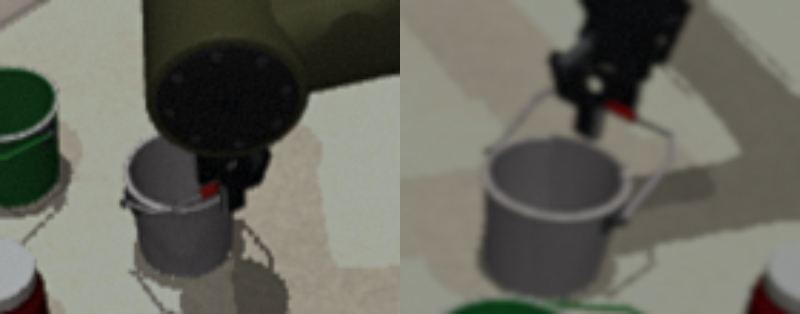

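The wire is straddled with the tips above the rim, and the sleeve shows at (210,188) in the left crop and (620,110) in the right. Next I centre along the sleeve and sweep the bail up its arc.

Request:
{"api": "jog_arm", "payload": {
  "steps": [
    {"xyz":[-0.6,-0.7,0],"turn":[0,0,0],"jaw":3.5},
    {"xyz":[0,-0.8,-1.0],"turn":[0,0,0],"jaw":3.5},
    {"xyz":[0,-0.8,-0.8],"turn":[0,0,0],"jaw":3.5},
    {"xyz":[0,-0.8,-0.55],"turn":[0,0,0],"jaw":3.5},
    {"xyz":[0,-0.8,-0.45],"turn":[0,0,0],"jaw":3.5},
    {"xyz":[0,-0.8,-0.3],"turn":[0,0,0],"jaw":3.5},
    {"xyz":[0,-0.8,-0.2],"turn":[0,0,0],"jaw":3.5},
    {"xyz":[0,0,0],"turn":[0,0,0],"jaw":3.5}
  ]
}}

```text
time: 3.15
position: [0.5729, 0.2544, 0.1523]
orientation: [1.886, -2.509, -0.003]
ft_force: [0.0, 0.0, -1.2]
opening: 0.0351
```

```bash
sed -i 's/^g=.*/g=np.array([.565,.257,.165])/; s/,.133)/,.165)/' look.py; python3 look.py; python3 -c "
import cv2,numpy as np
a=cv2.imread('pics/side1.png')[200:310,240:380];b=cv2.imread('pics/scene1.png')[170:270,330:440]
cv2.imwrite('pics/c2.png',np.hstack([cv2.resize(a,(400,314)),cv2.resize(b,(400,314))]))"
```

```text
[0.5729 0.2544 0.1523] [ 1.886 -2.509 -0.003] 0.035127823220728105
scene 17 389.8235294117647 203.35294117647058 plane [0.5579 0.2623 0.165 ] depth [0.5636 0.2637 0.1693] dir [0.254 0.967 0.034]
side none
wrist 1388 343.950288184438 269.26440922190204 plane [0.5605 0.2566 0.165 ] depth [0.5603 0.2538 0.1693] dir [0.27  0.963 0.023]
```

View pics/c2.png

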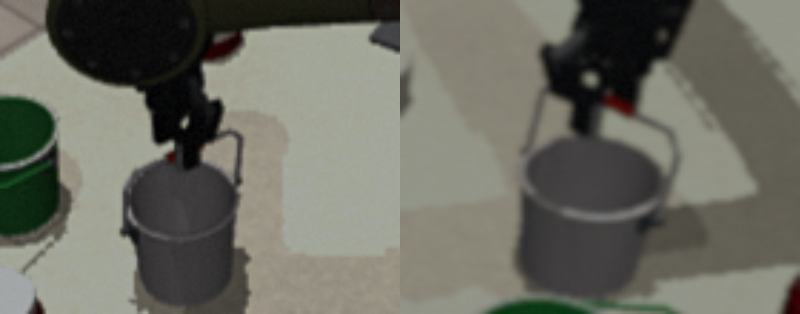

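The bail stands almost upright, about 12 mm short, against the -x pad. Lower 5 mm and close the jaws, which brings the wire to the centre line.

Request:
{"api": "jog_arm", "payload": {
  "grip_force": 50,
  "steps": [
    {"xyz":[0.1,0,0.5],"turn":[0,0,0],"jaw":3.0},
    {"xyz":[0,0,0],"turn":[0,0,0],"jaw":2.0},
    {"xyz":[0,0,0],"turn":[0,0,0],"jaw":1.2},
    {"xyz":[0,0,0],"turn":[0,0,0],"jaw":0.5},
    {"xyz":[0,0,0],"turn":[0,0,0],"jaw":0.5},
    {"xyz":[0,0,0],"turn":[0,0,0],"jaw":0.5},
    {"xyz":[0,0,0],"turn":[0,0,0],"jaw":0.5}
  ]
}}

```text
time: 4.18
position: [0.5713, 0.2539, 0.1466]
orientation: [1.888, -2.507, -0.003]
ft_force: [-0.9, 0.4, 0.2]
opening: 0.0086
```

Run:
```python
from h import *
print(env.get_obs()['ft_force'])
for n in ['scene','side']:
    s=snap(n);C=cloud(s);hsv=cv2.cvtColor(s['color'],cv2.COLOR_BGR2HSV).astype(int)
    k=(np.linalg.norm(C[...,:2]-[.5715,.255],axis=-1)<.07)&(abs(C[...,2]-.099)<.005)&(hsv[...,1]<90)&(s['depth']>0)
    X=C[k][:,:2];A=np.c_[2*X,np.ones(len(X))]
    for _ in range(4):
        sol=np.linalg.lstsq(A,(X**2).sum(1),rcond=None)[0];R=np.sqrt(sol[2]+sol[:2]@sol[:2]);res=abs(np.linalg.norm(X-sol[:2],axis=1)-R);g=res<max(.003,np.percentile(res,85));X=X[g];A=A[g]
    print(n,len(X),sol[:2],R)
```

```text
[-0.86582954  0.4121206   0.18217419]
scene 228 [0.574383  0.2567591] 0.049228115410642224
side 187 [0.57015337 0.25270369] 0.04933895170048055
```

The sleeve is gripped (opening 8.6 mm) and the pail has not moved. Now the lift.

Request:
{"api": "jog_arm", "payload": {
  "steps": [
    {"xyz":[0,0,-0.5],"turn":[0,0,0],"jaw":0.5},
    {"xyz":[0,0,-1],"turn":[0,0,0],"jaw":0.5},
    {"xyz":[0,0,-1],"turn":[0,0,0],"jaw":0.5},
    {"xyz":[0,0,-1.5],"turn":[0,0,0],"jaw":0.5},
    {"xyz":[0,0,-1.5],"turn":[0,0,0],"jaw":0.5},
    {"xyz":[0,0,-1.5],"turn":[0,0,0],"jaw":0.5},
    {"xyz":[0,0,-1.5],"turn":[0,0,0],"jaw":0.5},
    {"xyz":[0,0,-1],"turn":[0,0,0],"jaw":0.5},
    {"xyz":[0,0,-0.5],"turn":[0,0,0],"jaw":0.5},
    {"xyz":[0,0,0],"turn":[0,0,0],"jaw":0.5}
  ]
}}

```text
time: 5.52
position: [0.5712, 0.254, 0.2527]
orientation: [1.887, -2.506, -0.005]
ft_force: [-0.5, -0.9, -4.1]
opening: 0.0083
```

Request:
{"api": "jog_arm", "payload": {
  "steps": [
    {"xyz":[1,0,0],"turn":[0,0,0],"jaw":0.5},
    {"xyz":[2,0.1,0],"turn":[0,0,0],"jaw":0.5},
    {"xyz":[3,0.1,0],"turn":[0,0,0],"jaw":0.5},
    {"xyz":[3,0.1,0],"turn":[0,0,0],"jaw":0.5},
    {"xyz":[3,0.1,0],"turn":[0,0,0],"jaw":0.5},
    {"xyz":[3,0.1,0],"turn":[0,0,0],"jaw":0.5},
    {"xyz":[3,0.1,0],"turn":[0,0,0],"jaw":0.5},
    {"xyz":[3,0.1,0],"turn":[0,0,0],"jaw":0.5},
    {"xyz":[3,0.1,0],"turn":[0,0,0],"jaw":0.5},
    {"xyz":[3,0.1,0],"turn":[0,0,0],"jaw":0.5},
    {"xyz":[3,0.1,0],"turn":[0,0,0],"jaw":0.5},
    {"xyz":[3,0.1,0],"turn":[0,0,0],"jaw":0.5}
  ]
}}

```text
time: 7.02
position: [0.4601, -0.0745, 0.2475]
orientation: [1.882, -2.496, -0.008]
ft_force: [0.2, -0.4, -4.4]
opening: 0.0088
```

Request:
{"api": "jog_arm", "payload": {
  "steps": [
    {"xyz":[3,0,-0.2],"turn":[0,0,0],"jaw":0.5},
    {"xyz":[3,0,-0.2],"turn":[0,0,0],"jaw":0.5},
    {"xyz":[3,0,-0.1],"turn":[0,0,0],"jaw":0.5},
    {"xyz":[3,0,0],"turn":[0,0,0],"jaw":0.5},
    {"xyz":[3,0,0],"turn":[0,0,0],"jaw":0.5},
    {"xyz":[2,0,0],"turn":[0,0,-0.07],"jaw":0.5},
    {"xyz":[1,0,0],"turn":[0,0,-0.1],"jaw":0.5},
    {"xyz":[0,0,0],"turn":[0,0,-0.1],"jaw":0.5},
    {"xyz":[0,0,0],"turn":[0,0,-0.1],"jaw":0.5},
    {"xyz":[0,0,0],"turn":[0,0,-0.07],"jaw":0.5},
    {"xyz":[0,0,0],"turn":[0,0,0],"jaw":0.5},
    {"xyz":[0,0,0],"turn":[0,0,0],"jaw":0.5}
  ]
}}

```text
time: 8.52
position: [0.3992, -0.258, 0.2497]
orientation: [2.386, -2.019, -0.02]
ft_force: [0.1, 0.8, -3.5]
opening: 0.0082
```

Run:
```python
from h import *
o=env.get_obs(); r=o['orientation']; print(o['position'],r,'yaw',2*(np.arctan2(r[1],r[0])+np.pi/4))
for n in ['scene','side','wrist']:
    s=snap(n); np.savez(f'{n}2.npz',**s)
a=[np.load(f'{n}2.npz')['color'] for n in ['scene','side','wrist']]
cv2.imwrite('pics/c3.png',np.vstack([np.hstack([cv2.resize(a[0][90:240,170:330],(400,300),interpolation=2),cv2.resize(a[1][105:255,340:500],(400,300),interpolation=2)]),np.hstack([cv2.resize(a[2],(480,300)),np.zeros((300,320,3),np.uint8)])]))
```

```text
[ 0.39918499 -0.25802081  0.24972823] [ 2.38586958 -2.01861967 -0.02006328] yaw 0.1663767713469575
```

View pics/c3.png

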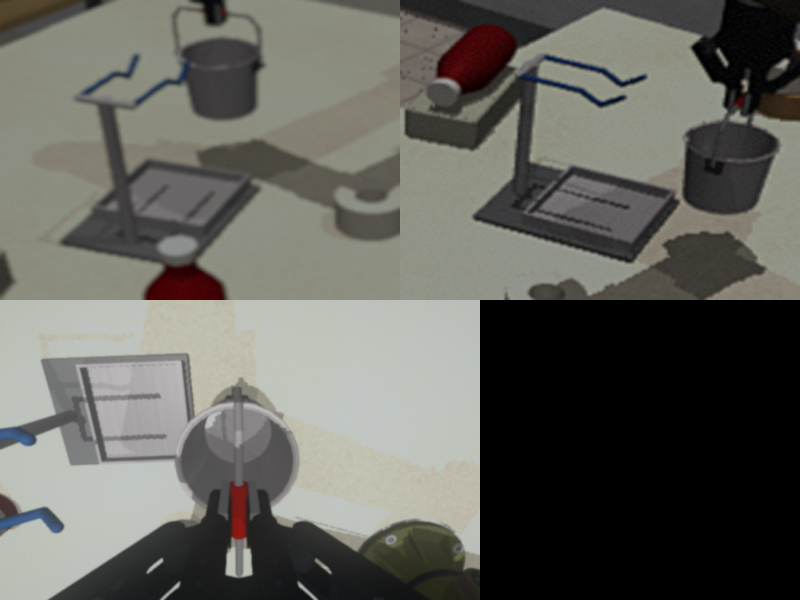

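The pail hangs level in front of the prongs. The prong tips are visible in the wrist view at (44,184) and (80,301), and the side view of the stand is now unobstructed. Next I measure the prongs in the tool frame.

Run:
```python
from h import *
from scipy.spatial.transform import Rotation as Ro
S={n:dict(np.load(f'{n}2.npz')) for n in ['scene','side','wrist']}
o=env.get_obs(); T=Ro.from_rotvec(o['orientation']).as_matrix(); p=o['position']; print('tool axes\n',T.round(3))
for n,s in S.items():
    hsv=cv2.cvtColor(s['color'],cv2.COLOR_BGR2HSV).astype(int); C=cloud(s)
    m=(abs(hsv[...,0]-108)<15)&(hsv[...,1]>100)&(hsv[...,2]>50)&(s['depth']>0)&(C[...,2]>.2)&(C[...,2]<.27)&(np.linalg.norm(C[...,:2]-[.57,-.23],axis=-1)<.13)
    X=C[m]; yaw=.205; ex=np.array([np.cos(yaw),np.sin(yaw)]); ey=np.array([-ex[1],ex[0]]); a=X[:,:2]@ex; b=X[:,:2]@ey; mid=(b.min()+b.max())/2
    print(n,len(X))
    for sg in (-1,1):
        k=sg*(b-mid)>0; f=np.polyfit(a[k],b[k],1); lo=a[k].min()
        tip=X[k][a[k]<lo+.008]; w=(a[k]>lo+.012)&(a[k]<lo+.045); Vz=X[k][w]; j=Vz[:,2].argmin() if len(Vz) else 0
        print('  prong',sg,k.sum(),'yaw',round(yaw+f[0],3),'b',b[k].mean().round(4),'a',lo.round(4),a[k].max().round(4),'tip',tip.mean(0).round(4),'Vlow',Vz[j].round(4) if len(Vz) else None)
        if n=='wrist': print('   tip in tool frame',(T.T@(tip.mean(0)-p)).round(4))
    r=((hsv[...,0]<8)|(hsv[...,0]>172))&(hsv[...,1]>130)&(hsv[...,2]>60)&(np.linalg.norm(C-p,axis=-1)<.05)&(s['depth']>0)
    if r.sum()>4: P=C[r]; print('  sleeve',P.mean(0).round(4),'tool',(T.T@(P.mean(0)-p)).round(4),len(P),'dir',np.linalg.svd(P-P.mean(0))[2][0].round(3))
k={'tip-':((170+135*.4,90+58*.5),(340+245*.4,105+78*.5)),}
c=[cv2.resize(S['scene']['color'][100:160,195:255],(400,400),interpolation=2),cv2.resize(S['side']['color'][120:180,385:445],(400,400),interpolation=2)]
cv2.imwrite('pics/c4.png',np.hstack(c))
```

```text
tool axes
 [[ 0.166 -0.986 -0.02 ]
 [-0.986 -0.166 -0.004]
 [ 0.001  0.021 -1.   ]]
scene 55
  prong -1 22 yaw 0.21 b -0.3704 a 0.4679 0.5823 tip [ 0.5358 -0.2681  0.2462] Vlow [ 0.5542 -0.2645  0.233 ]
  prong 1 33 yaw 0.191 b -0.3065 a 0.4691 0.5821 tip [ 0.5261 -0.2034  0.246 ] Vlow [ 0.5417 -0.2029  0.2316]
side 124
  prong -1 59 yaw 0.172 b -0.3756 a 0.4635 0.5868 tip [ 0.5313 -0.2717  0.2481] Vlow [ 0.5548 -0.2664  0.2312]
  prong 1 65 yaw 0.19 b -0.3112 a 0.4628 0.5921 tip [ 0.518  -0.2098  0.2487] Vlow [ 0.5468 -0.2088  0.2273]
  sleeve [ 0.3975 -0.2514  0.2711] tool [-0.0068  0.0012 -0.0213] 5 dir [-0.392  0.916  0.085]
wrist 1447
  prong -1 573 yaw 0.224 b -0.3766 a 0.4612 0.495 tip [ 0.5315 -0.2741  0.2497] Vlow [ 0.557  -0.2712  0.2294]
   tip in tool frame [ 0.0379 -0.1275 -0.0025]
  prong 1 874 yaw 0.221 b -0.3132 a 0.4617 0.5103 tip [ 0.5191 -0.2119  0.2497] Vlow [ 0.5446 -0.2083  0.2294]
   tip in tool frame [-0.0254 -0.1256 -0.0024]
  sleeve [ 0.4003 -0.2603  0.2733] tool [ 0.0024  0.     -0.0235] 1509 dir [-0.174  0.984  0.031]
```

View pics/c4.png

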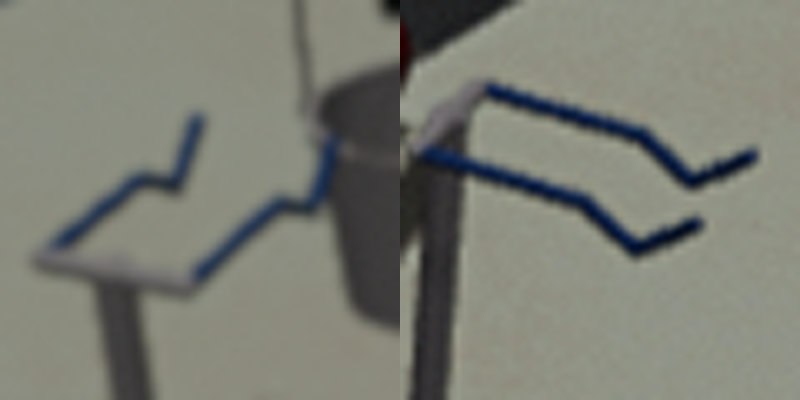

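The wrist view puts the tips' midpoint at (0.525, -0.243) with yaw about 0.20, and the side view agrees on a hang point near (0.550, -0.238). Next I align and advance part of the way.

Request:
{"api": "jog_arm", "payload": {
  "steps": [
    {"xyz":[0.4,0,0],"turn":[0.02,0,-0.034],"jaw":0.5},
    {"xyz":[0.4,0,0],"turn":[0,0,0],"jaw":0.5},
    {"xyz":[0,-1,0],"turn":[0,0,0],"jaw":0.5},
    {"xyz":[0,-1.5,0],"turn":[0,0,0],"jaw":0.5},
    {"xyz":[0,-1.5,0],"turn":[0,0,0],"jaw":0.5},
    {"xyz":[0,-1,0],"turn":[0,0,0],"jaw":0.5},
    {"xyz":[0,0,0],"turn":[0,0,0],"jaw":0.5},
    {"xyz":[0,0,0],"turn":[0,0,0],"jaw":0.5}
  ]
}}

```text
time: 9.68
position: [0.4544, -0.2547, 0.2486]
orientation: [2.431, -1.987, -0.004]
ft_force: [-0.6, 0.2, -3.5]
opening: 0.0083
```

```bash
cat > rel.py <<'E'
from h import *
from scipy.spatial.transform import Rotation as Ro
o=env.get_obs(); T=Ro.from_rotvec(o['orientation']).as_matrix(); p=o['position']; print(p.round(4),'yaw',np.arctan2(T[0,0],-T[1,0]).round(3),'z of axes',T[2].round(3),o['ft_force'].round(1))
s=snap('wrist'); np.savez('wrist3.npz',**s); C=cloud(s); hsv=cv2.cvtColor(s['color'],cv2.COLOR_BGR2HSV).astype(int)
L=(C-p)@T; near=(s['depth']>0)&(C[...,2]>.2)&(C[...,2]<.29)
m=near&(abs(hsv[...,0]-108)<15)&(hsv[...,1]>100)&(hsv[...,2]>50)&(np.linalg.norm(C[...,:2]-[.55,-.24],axis=-1)<.08); X=L[m]; mid=(X[:,0].min()+X[:,0].max())/2
for sg in (-1,1):
    Y=X[sg*(X[:,0]-mid)>0]; t=Y[Y[:,1]>Y[:,1].max()-.008]; print('tip tool',t.mean(0).round(4),len(Y),'world',(p+T@t.mean(0)).round(4),'lowest',(p+T@Y[Y[:,2].argmax()]).round(4))
r=near&((hsv[...,0]<8)|(hsv[...,0]>172))&(hsv[...,1]>130)&(hsv[...,2]>60)&(np.linalg.norm(L,axis=-1)<.05)
P=L[r]; print('sleeve tool',P.mean(0).round(4),P[:,0].min().round(4),P[:,0].max().round(4))
E
python3 rel.py
```

```text
[ 0.4544 -0.2547  0.2486] yaw 0.2 z of axes [-0.     0.003 -1.   ] [-0.6  0.2 -3.5]
tip tool [-0.0286 -0.0723 -0.001 ] 2086 world [ 0.5196 -0.2122  0.2494] lowest [ 0.5443 -0.2078  0.2282]
tip tool [ 0.0347 -0.0724 -0.0011] 2337 world [ 0.5322 -0.2743  0.2495] lowest [ 0.5569 -0.2707  0.229 ]
sleeve tool [ 0.0024 -0.0001 -0.0236] -0.0168 0.0179
```

Aligned: yaw 0.20 with the tips at equal distance. 9.6 cm remain to the hanging place, with 0.2 cm sideways.

Request:
{"api": "jog_arm", "payload": {
  "steps": [
    {"xyz":[0.2,-0.6,-0.2],"turn":[0,0,0],"jaw":0.5},
    {"xyz":[0,-1.2,0],"turn":[0,0,0],"jaw":0.5},
    {"xyz":[0,-1.2,0],"turn":[0,0,0],"jaw":0.5},
    {"xyz":[0,-1.2,0],"turn":[0,0,0],"jaw":0.5},
    {"xyz":[0,-1.2,0],"turn":[0,0,0],"jaw":0.5},
    {"xyz":[0,-1.2,0],"turn":[0,0,0],"jaw":0.5},
    {"xyz":[0,-1.2,0],"turn":[0,0,0],"jaw":0.5},
    {"xyz":[0,-1.0,0],"turn":[0,0,0],"jaw":0.5},
    {"xyz":[0,-0.5,0],"turn":[0,0,0],"jaw":0.5},
    {"xyz":[0,0,0],"turn":[0,0,0],"jaw":0.5},
    {"xyz":[0,0,0],"turn":[0,0,0],"jaw":0.5}
  ]
}}

```text
time: 11.1
position: [0.5524, -0.2371, 0.2502]
orientation: [2.43, -1.987, -0.004]
ft_force: [0.6, 0.0, -4.1]
opening: 0.008
```

```bash
python3 rel.py
python3 - <<'E'
from h import *
a=[snap('scene')['color'][90:190,180:280],snap('side')['color'][110:210,370:470],np.load('wrist3.npz')['color']]
cv2.imwrite('pics/c5.png',np.vstack([np.hstack([cv2.resize(x,(320,320),interpolation=2) for x in a[:2]]),cv2.resize(a[2][150:400],(640,250))]))
E
```

```text
[ 0.5524 -0.2371  0.2502] yaw 0.2 z of axes [-0.     0.003 -1.   ] [ 0.6  0.  -4.1]
tip tool [-0.0293 -0.0364  0.0049] 224 world [ 0.5822 -0.2011  0.2452] lowest [ 0.5816 -0.2008  0.244 ]
tip tool [0.0326 0.0246 0.0013] 2781 world [ 0.5347 -0.2739  0.249 ] lowest [ 0.5549 -0.272   0.2297]
sleeve tool [ 0.0024 -0.0001 -0.0235] -0.017 0.0183
```

View pics/c5.png

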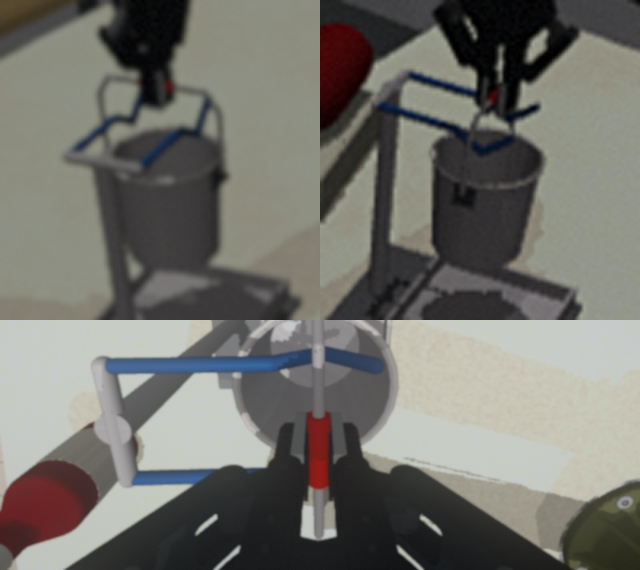

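The wire is over the V with both prongs between the wire and the rim: the wrist view has the wire at x≈318, crossing the V dip. The hang point lies within about 1 mm of the tool. Next I lower it, watching the force.

Request:
{"api": "jog_arm", "payload": {
  "steps": [
    {"xyz":[0,0,0.6],"turn":[0,0,0],"jaw":0.5},
    {"xyz":[0,0,0.7],"turn":[0,0,0],"jaw":0.5},
    {"xyz":[0,0,0.7],"turn":[0,0,0],"jaw":0.5},
    {"xyz":[0,0,0.5],"turn":[0,0,0],"jaw":0.5},
    {"xyz":[0,0,0.3],"turn":[0,0,0],"jaw":0.5},
    {"xyz":[0,0,0.2],"turn":[0,0,0],"jaw":0.5},
    {"xyz":[0,0,0],"turn":[0,0,0],"jaw":0.5},
    {"xyz":[0,0,0],"turn":[0,0,0],"jaw":0.5}
  ]
}}

```text
time: 12.25
position: [0.5518, -0.2372, 0.2181]
orientation: [2.43, -1.988, -0.004]
ft_force: [-0.0, 0.5, -4.1]
opening: 0.0084
```

Request:
{"api": "jog_arm", "payload": {
  "steps": [
    {"xyz":[0,0,0.15],"turn":[0,0,0],"jaw":0.5},
    {"xyz":[0,0,0.15],"turn":[0,0,0],"jaw":0.5},
    {"xyz":[0,0,0],"turn":[0,0,0],"jaw":0.5},
    {"xyz":[0,0,0],"turn":[0,0,0],"jaw":0.5}
  ]
}}

```text
time: 12.75
position: [0.5519, -0.2374, 0.2167]
orientation: [2.431, -1.988, -0.0]
ft_force: [-0.6, 0.5, -2.7]
opening: 0.0081
```

Request:
{"api": "jog_arm", "payload": {
  "steps": [
    {"xyz":[0,0,0.15],"turn":[0,0,0],"jaw":0.5},
    {"xyz":[0,0,0.1],"turn":[0,0,0],"jaw":0.5},
    {"xyz":[0,0,0],"turn":[0,0,0],"jaw":0.5},
    {"xyz":[0,0,0],"turn":[0,0,0],"jaw":0.5}
  ]
}}

```text
time: 13.25
position: [0.5519, -0.2375, 0.2164]
orientation: [2.431, -1.988, 0.003]
ft_force: [-2.7, 1.0, 1.1]
opening: 0.0083
```

Run:
```python
from h import *
print(env.get_obs()['ft_force'])
a=[snap('scene')['color'][90:190,180:280],snap('side')['color'][110:210,370:470],snap('wrist')['color']]
cv2.imwrite('pics/c6.png',np.vstack([np.hstack([cv2.resize(x,(320,320),interpolation=2) for x in a[:2]]),cv2.resize(a[2][150:400],(640,250))]))
```

```text
[-2.73871069  0.9518502   1.13944832]
```

View pics/c6.png

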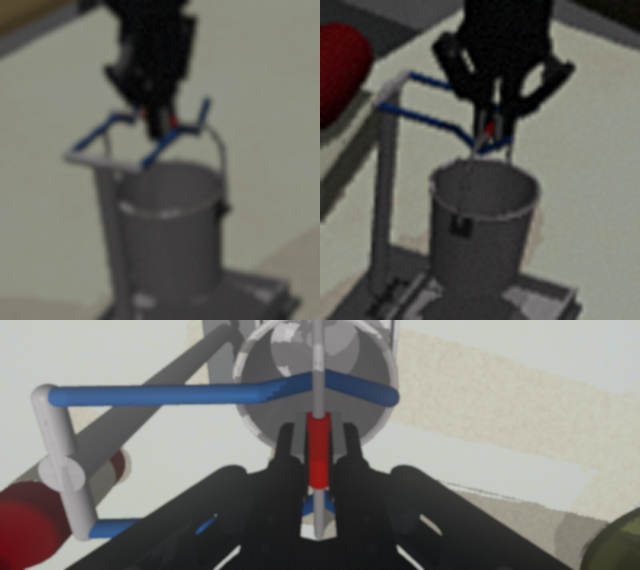

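The wire rests in the dips of both prongs with the tips in front, the sleeve between the prongs, and the weight transferred. A small push of about 2.7 N shows the tool sits a bit too far back, so I ease it forward 1 mm and then open gently.

Request:
{"api": "jog_arm", "payload": {
  "steps": [
    {"xyz":[0,0.15,0],"turn":[0,0,0],"jaw":0.5},
    {"xyz":[0,0,0],"turn":[0,0,0],"jaw":0.5},
    {"xyz":[0,0,0],"turn":[0,0,0],"jaw":1.0},
    {"xyz":[0,0,0],"turn":[0,0,0],"jaw":1.5},
    {"xyz":[0,0,0],"turn":[0,0,0],"jaw":2.0},
    {"xyz":[0,0,0],"turn":[0,0,0],"jaw":2.5},
    {"xyz":[0,0,0],"turn":[0,0,0],"jaw":3.0},
    {"xyz":[0,0,0],"turn":[0,0,0],"jaw":3.5},
    {"xyz":[0,0,0],"turn":[0,0,0],"jaw":3.5}
  ]
}}

```text
time: 14.52
position: [0.5511, -0.2383, 0.216]
orientation: [2.431, -1.989, 0.006]
ft_force: [0.4, -0.0, -0.5]
opening: 0.0351
```

Free of load, so I rise straight up, away from the bail.

Request:
{"api": "jog_arm", "payload": {
  "steps": [
    {"xyz":[0,0,-0.5],"turn":[0,0,0],"jaw":3.5},
    {"xyz":[0,0,-1],"turn":[0,0,0],"jaw":3.5},
    {"xyz":[0,0,-1.5],"turn":[0,0,0],"jaw":3.5},
    {"xyz":[0,0,-2],"turn":[0,0,0],"jaw":3.5},
    {"xyz":[0,0,-3],"turn":[0,0,0],"jaw":3.5},
    {"xyz":[0,0,-3],"turn":[0,0,0],"jaw":3.5},
    {"xyz":[0,0,-2],"turn":[0,0,0],"jaw":3.5},
    {"xyz":[0,0,0],"turn":[0,0,0],"jaw":3.5},
    {"xyz":[0,0,0],"turn":[0,0,0],"jaw":3.5},
    {"xyz":[0,0,0],"turn":[0,0,0],"jaw":3.5}
  ]
}}

```text
time: 15.78
position: [0.5504, -0.2383, 0.3564]
orientation: [-2.431, 1.989, -0.013]
ft_force: [-0.3, -0.6, -0.2]
opening: 0.0352
```

Run:
```python
from h import *
o=env.get_obs(); print(o['position'],o['ft_force'])
S=[snap(n) for n in ['scene','side','wrist']]
def sl(s):
    hsv=cv2.cvtColor(s['color'],cv2.COLOR_BGR2HSV).astype(int);C=cloud(s)
    r=((hsv[...,0]<8)|(hsv[...,0]>172))&(hsv[...,1]>130)&(hsv[...,2]>60)&(np.linalg.norm(C-[.55,-.238,.237],axis=-1)<.04)&(s['depth']>0)
    P=C[r]; return P.mean(0).round(4) if len(P) else None
print([sl(s) for s in S])
for _ in range(8): w=snap('wrist')
print('later',sl(w), 'wrist px change', np.abs(w['color'].astype(int)-S[2]['color']).mean())
s=S[0];C=cloud(s)
for nm,q,lo,zt in [('bottle',(.8,-.008),.18,.19),('jar',(.6,.45),.1,.11),('roll',(.4535,.002),.048,.055)]:
    X=C[(np.linalg.norm(C[...,:2]-q,axis=-1)<.07)&(C[...,2]>lo)&(C[...,2]<zt+.01)]; print(nm,(X.min(0)+X.max(0))/2)
a=[S[0]['color'][90:190,180:280],S[1]['color'][110:210,370:470],w['color']]
cv2.imwrite('pics/c7.png',np.vstack([np.hstack([cv2.resize(x,(320,320),interpolation=2) for x in a[:2]]),cv2.resize(a[2][150:400],(640,250))]))
```

```text
[ 0.550386   -0.23828205  0.35638142] [-0.27699536 -0.60288413 -0.23824465]
[array([ 0.552 , -0.2339,  0.2376]), array([ 0.5481, -0.241 ,  0.2371]), array([ 0.5502, -0.2392,  0.2388])]
later [ 0.5505 -0.2391  0.2387] wrist px change 1.1400755208333333
bottle [ 0.79997762 -0.00776085  0.18667959]
jar [0.59949687 0.45016474 0.10737689]
roll [0.45522806 0.00242598 0.05381571]
```

View pics/c7.png

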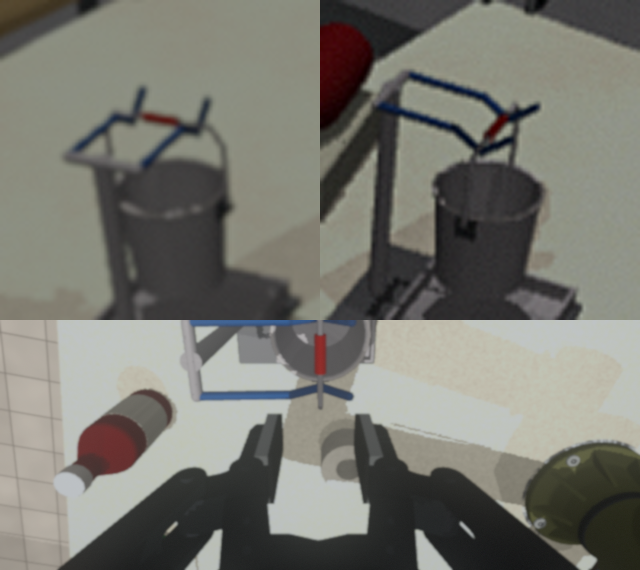

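The pail hangs with its wire in both V dips, behind the tips, and the sleeve is centred between the prongs. It is still, and the gripper is well clear. Handing in.

```bash
python3 -c "
from cell import env
print(env.close_job())"
```

```text
the job is handed in; nothing more can be done
None
```

The pail now hangs on the drip stand and the job is handed in, at about 16 s on the robot's clock. With the pail standing on the bench, I swept the bail upright between the loosely open jaws. I then gripped the sleeve, carried the pail in over the prong tips, lowered it into the V dips, let go and rose clear.

Last checks:
- **Bail position:** the wire lies in both dips behind the tips, and the red sleeve is midway between the prongs. The wrist camera puts the sleeve at (0.550, -0.239), within about 1 mm of my estimate of the hanging place.
- **Camera agreement:** the scene and side cameras place the sleeve 3 to 5 mm to either side of that point. They saw only a few red pixels, so I relied on the wrist camera.
- **Stillness:** the sleeve moved less than 0.5 mm over eight further wrist pictures (about 0.4 s), and nothing presses on the gripper.
- **Other objects:** the bottle, jar and label roll are where they were at the start, within 1 mm.

No check failed.

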